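# Take the jug off the turntable and stand it on the free mat

### The arm

A 6-joint arm with a two-finger parallel gripper is mounted at the origin on the work surface. World frame = base frame: x ahead of the robot, y to its left, z up, the work surface at z = 0. Lengths are in mm, angles in rad, forces in N, time in s.
With the tool pointing down it reaches from about 300 to 775 mm from the base axis. Payload 14.6 kg.
Tool frame: the origin (TCP) lies at the very end of the fingers, on their centre line; the grasp point (between the pads) lies 19 mm behind it; z points along the fingers, y is the line along which they close (so a half turn about z gives the same grasp; the last joint's range is limited). The gripper opens to 94 mm and grips with 3 to 60 N. Pads are 16 mm wide; open, the fingers measure 119 mm over their backs; the gripper's body (75 mm by 177 mm) begins 78 mm behind the grasp point.
Start: joints at [-1.198, 0.3, 1.521, -0, 1.321, -0.067], TCP at [234.159, -497.653, 205.446] pointing down, gripper open.
Joint ranges: [-3.03, 3.03], [-0.79, 2.21], [0.23, 2.52], [-1.04, 4.18], [0, 3.07], [-2.55, 2.55]. Speed limits (rad/s): [2.22, 2.22, 2.57, 3.14, 3.14, 3.14].

### API

Orientations are given as [roll, pitch, yaw] about the fixed x, y, z axes, in that order (R = Rz(yaw) Ry(pitch) Rx(roll)).
In Python, from cell import manip gives the robot as it stands.
- The arm moves only by the tool servo_tool, never from a script. Its argument "rows" is a list of rows, each a list of 7 numbers: the turn, a rotation vector about the world's x, y, z in degrees, then the shift along the world's x, y, z in mm, then the closure, from 0 (fully open) to 1 (shut). In form: [[rx, ry, rz, dx, dy, dz, fingers], ...]. A call has 1 to 20 rows; each row shifts and turns the commanded pose from where the row before left it; what a row does not reach is not made up. A row lasts 1/8 s, in which the tool goes at most 62.5 mm and 10.7 degrees, less where a joint would pass 70% of its speed; a pose out of reach is approached as far as the arm can. A call with a gripper value outside its range is refused whole. The fingers move at their own pace and stop on an object; "grip_force" is the grip in N (left out, the last holds). Time passes only in rows, so rows that do not move let the fingers close. It gives the time, the measured TCP pose, the force, the opening and the grip force at its end, in the units of the state.
- manip.read_state(): the state, without advancing time (a new reading comes with each control period).
- manip.camera(name): name is "scene" or "side" or "wrist"; returns the picture (400x640x3 uint8, red, green, blue); there is no depth.
- manip.camera_info(name): a dict with "fx", "fy", "cx", "cy" (pixels), "D" ([k1, k2, p1, p2, k3] as OpenCV has them; the pictures are not rectified), "position" and "rotation" of the camera in the world; the wrist camera has in their place "T_tool_cam" (4x4, takes a point from camera to tool coordinates, whose origin is the TCP and whose axes are the flange's). Camera axes: x right, y down, z forward; pixel columns grow to the right and rows downward; lengths in mm; the calibration is good to about 2 mm. A picture is of the moment at which its call begins: read the wrist's pose just before it. camera_info takes no time and is no camera call.
- manip.sign_off(): hands the job in; it is judged then, once.
The state is a dict: "clock": time; "joints": joint angles; "qd": joint speeds; "effort": joint torques, N m; "eef_pos": TCP position; "eef_rot": TCP orientation; "wrist_force": force on the tool from outside, world axes, zero at the start; "moment": the same for the moment, N m; "finger_gap": finger opening in mm; "finger_force": force on a finger pad.
Only numpy, scipy, OpenCV 4.12 (cv2) and the standard library are available. Lean on these libraries where they do the work, as an engineer would, in place of code of your own. Each camera call takes 0.05 s, during which the arm holds its last target. There are 200 camera calls.

### The job

Lift the basket-handled clay jug off its turntable by the handle and set it down gently, upright, on whichever of the two cork mats is free (the other one has a bowl on it), with its whole foot on the mat, and let go. Keep the jug upright throughout and leave everything else on the table where it is.

Things in the scene. Friction and masses are not known exactly. Their poses are not given: they have to be found in the camera images.
- pot: Basket-handled terracotta jug, 165 mm tall, about 0.4 kg, at the start on the turntable. Origin: centre of its foot's underside, z up. Foot 72 mm across; belly 104 mm at 45 mm height; open mouth 84 mm at 105 mm height, with a rigid handle arching over it from side to side in the jug's y-z plane. A short spout sticks out towards its +x, to 79 mm from the axis, 50 to 89 mm high.
- pot_grip (a point): Middle of the level top bar of the jug's handle, straight above the jug's origin, 158 mm over the foot's underside; axes as the jug's. The bar runs 54 mm along y, is 16 mm wide (x) and 14 mm thick (z); 46 mm of open air between it and the mouth.
- stand: Grey metal turntable, fixed and not turning: round plate 140 mm across, its flat top 60 mm above the table. Origin: centre of its underside on the table.
- mat_a: One of two alike square cork mats, 120 x 120 x 8 mm, fixed to the table. Origin: centre of its underside; x and y along its edges; top 8 mm above. A bowl may stand on it; the free mat shows only a thin pencilled circle, of no account.
- mat_b: The other cork mat, same size and axes. A bowl may stand on it.
- bowl: Terracotta bowl without handle, 92 mm across the rim, 55 mm high, standing near the middle of one of the two mats. Origin: centre of its underside.
- bottle: Bystander: standing water bottle, 88 mm across, 200 mm tall; origin: centre of its underside
- phone: Bystander: black phone lying flat, 148 x 72 x 9 mm; origin: centre of its underside, x along its length
- calipers: Bystander: wooden calipers lying flat, about 200 x 85 x 12 mm (plus an 18 mm high rivet); origin: near the middle of its underside, x along its length
- gauge: Bystander: profile gauge lying flat, red bar 30 x 150 x 14 mm with a comb of steel pins out to +x 74 mm; origin: centre of the bar's underside
- case: Bystander: grey pencil case, 200 x 65 x 45 mm, x along its length; origin: centre of its underside

How it is judged (in metres and radians):
On the way:
1. the jug is held in the gripper by its handle, its foot at least 20 mm above the turntable's top (height (world z) of pot above 0.08 m and distance between the grasp point and pot_grip below 0.055 m and contact force between pot and the fingers above 0.5 N and contact force between pot and stand below 0.1 N), for 0.2 s.
At the end, for the whole second after the job is handed in: The jug stands released, at rest and upright (within 0.08 rad) on the mat that has no bowl, the centre of its foot within 26 mm of the mat's centre along each of the mat's edges (((x of pot in the frame of mat_a between -0.026 and 0.026 m and y of pot in the frame of mat_a between -0.026 and 0.026 m and z of pot in the frame of mat_a between 0.003 and 0.014 m and horizontal distance between bowl and mat_a above 0.12 m) or (x of pot in the frame of mat_b between -0.026 and 0.026 m and y of pot in the frame of mat_b between -0.026 and 0.026 m and z of pot in the frame of mat_b between 0.003 and 0.014 m and horizontal distance between bowl and mat_b above 0.12 m)) and angle between pot's own z axis and vertical below 0.08 rad and linear speed of pot below 0.02 m/s and contact force between pot and the fingers below 0.1 N); the robot touches nothing.
It fails at once if the jug is tipped more than 0.6 rad (angle between pot's own z axis and vertical above 0.6 rad).
It fails at once if the jug is banged down (over 120 N against a mat) (contact force between pot and mat_a above 120 N or contact force between pot and mat_b above 120 N).
It fails at once if the jug is let fall: away from the turntable, its foot over 10 mm above the mat, touching nothing (height (world z) of pot above 0.018 m and contact force between pot and anything else below 0.01 N and horizontal distance between pot and stand above 0.1 m).
It fails at once if the bowl or another bystander is moved more than 20 mm (distance of any of bowl, bottle, phone, calipers, gauge, case from where it was at the start of the episode above 0.02 m).
It also fails if it takes over 37 s, if anything falls off the work surface, if the arm or the gripper's body presses on something with over 40 N, if the wrist force passes 120 N, or if a joint passes its speed limit or range.

## Working session

There is one attempt and no reset: what is moved stays moved. The work goes in short steps, Python scripts to look and compute and a tool call to move; the robot and the scene stay as the last step left them, time stands still between calls to the robot, and variables do not carry over. Pictures are saved under pics/ and viewed, at most 10 in all, crops included, and the job is handed in when it is done.

Besides the shell and the picture viewer there is one more tool, called after "Request:" as name([rows], argument=value, ...), one row to a line, values as JSON. servo_tool: Moves the arm, as the interface text tells. Its arguments: {"type":"object","properties":{"rows":{"type":"array","items":{"type":"array","items":{"type":"number"}}},"grip_force":{"type":"number"}},"required":["rows"]}

```bash
mkdir -p pics; python3 - <<'E'
from cell import manip
import cv2
for n in("scene","side"):
    im=manip.camera(n); cv2.imwrite(f"pics/{n}0.png",im[:,:,::-1]); i=manip.camera_info(n); print(n,i)
s=manip.read_state();print(s)
print(manip.camera_info("wrist"))
E
```

```text
scene {'fx': 372.3457436216621, 'fy': 372.3457436216621, 'cx': 321.1121271966585, 'cy': 203.2867824959347, 'D': array([-0.05272113,  0.        ,  0.        ,  0.        ,  0.        ]), 'position': array([1069.90683628, -725.82191381,  884.3326663 ]), 'rotation': array([-2.25680543, -0.01933982,  0.61442183])}
side {'fx': 440.24962600510884, 'fy': 440.24962600510884, 'cx': 321.13487739321795, 'cy': 209.39753619786737, 'D': array([-0.06016226,  0.        ,  0.        ,  0.        ,  0.        ]), 'position': array([-367.09995817, 1006.68494784, 1048.11965927]), 'rotation': array([-2.14128018, -0.02469738, -2.39056681])}
{'clock': 0.1, 'joints': array([-1.19760888e+00,  3.00410344e-01,  1.52151899e+00,  2.09234834e-06,
        1.32066760e+00, -6.65801438e-02]), 'qd': array([ 0.00010014, -0.00277931, -0.00261414, -0.00077778, -0.00159016,
        0.0001832 ]), 'effort': array([-1.17434652e-04, -5.32645869e+01, -3.53280973e+01,  7.09430175e-02,
        2.34927930e-02, -5.11359974e-05]), 'eef_pos': array([ 234.07572529, -497.45209803,  204.9459133 ]), 'eef_rot': array([-3.14059073e+00, -6.88380512e-05,  4.39767039e-01]), 'wrist_force': array([ 0.3223419 ,  0.6783373 , -1.31970193]), 'moment': array([-0.01451255,  0.02299416, -0.0078739 ]), 'finger_force': 0.0, 'finger_gap': 93.8926537616464}
{'fx': 324.4757458049704, 'fy': 324.4757458049704, 'cx': 323.5395643900395, 'cy': 204.24293695828524, 'D': array([-0.06778349,  0.        ,  0.        ,  0.        ,  0.        ]), 'T_tool_cam': array([[ 6.78253783e-04, -9.62392598e-01, -2.71661603e-01,
         7.91233708e+01],
       [ 9.99999636e-01,  7.93453915e-04, -3.14216798e-04,
         9.74014610e-01],
       [ 5.17950884e-04, -2.71661291e-01,  9.62392786e-01,
        -1.78877957e+02],
       [ 0.00000000e+00,  0.00000000e+00,  0.00000000e+00,
         1.00000000e+00]])}
```

View pics/scene0.png

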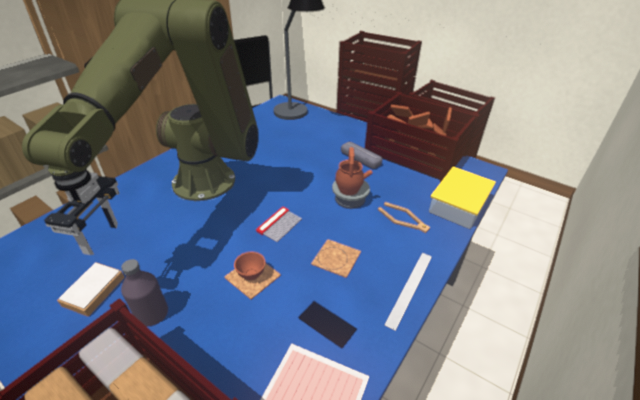

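View pics/side0.png

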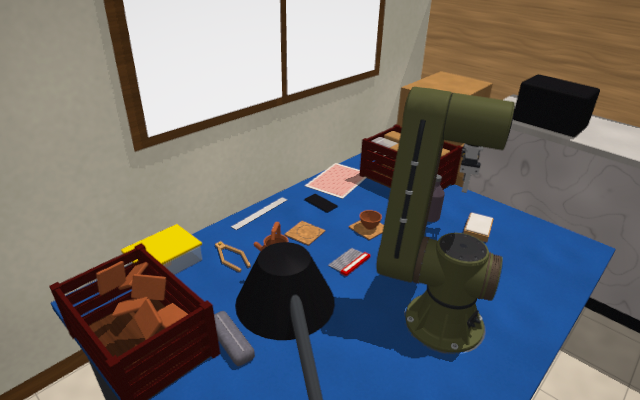

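The scene view shows the jug on the turntable at about (350,180), the free mat at (336,258) and the bowl's mat at (252,278). In the side view the lamp hides most of the jug, and the free mat is at (306,232). I'll enlarge the scene view around the jug and measure.

```bash
cat > h.py <<'E'
import numpy as np, cv2
from scipy.spatial.transform import Rotation as Ro
from cell import manip
def cam(n,st=None):
    i=manip.camera_info(n); K=np.array([[i["fx"],0,i["cx"]],[0,i["fy"],i["cy"]],[0,0,1.]])
    if n=="wrist":
        T=np.eye(4);T[:3,:3]=Ro.from_euler("xyz",st["eef_rot"]).as_matrix();T[:3,3]=st["eef_pos"];T=T@i["T_tool_cam"]
        return K,i["D"],T[:3,:3],T[:3,3]
    return K,i["D"],Ro.from_euler("xyz",i["rotation"]).as_matrix(),i["position"]
def onplane(c,px,z):
    K,D,R,p=c; u=cv2.undistortPoints(np.array(px,float).reshape(-1,1,2),K,D).reshape(-1,2)
    d=np.c_[u,np.ones(len(u))]@R.T
    return p+d*((z-p[2])/d[:,2])[:,None]
def project(c,P):
    K,D,R,p=c; return cv2.projectPoints(np.array(P,float).reshape(-1,3),cv2.Rodrigues(R.T)[0],-R.T@p,K,D)[0].reshape(-1,2)
E
python3 - <<'E'
from h import *
c=cam("scene");im=cv2.imread("pics/scene0.png")
print("mats",onplane(c,[[336,258],[252,279]],8).round(), "stand top",onplane(c,[[351,190]],60).round(),"bar",onplane(c,[[351,150]],218).round())
cs=cam("side");print("side mats",onplane(cs,[[306,232],[369,229]],8).round())
a=cv2.resize(im[135:290,220:440],None,fx=3.6,fy=3.6,interpolation=cv2.INTER_CUBIC);cv2.imwrite("pics/c1.png",a)
E
```

```text
mats [[ 662.  -36.    8.]
 [ 506. -254.    8.]] stand top [[546. 234.  60.]] bar [[527. 245. 218.]]
side mats [[ 648.  -29.    8.]
 [ 480. -227.    8.]]
```

View pics/c1.png

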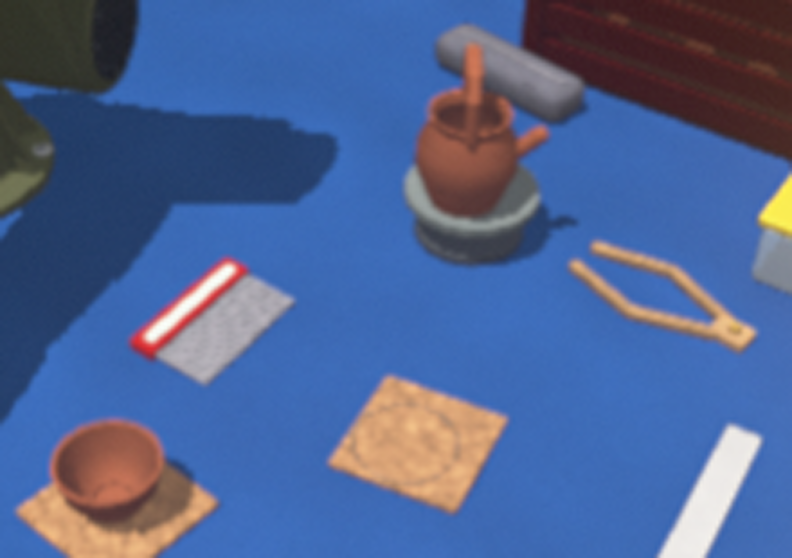

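The enlarged view shows the jug's handle edge-on at (351,150) and the spout pointing right, so the jug's x axis lies at roughly 29° yaw. The free mat's corners are clear. I'll move above the handle at yaw 119° for a wrist look.

Request:
servo_tool([
  [0,0,0,0,0,60,0],
  [0,0,0,0,0,60,0],
  [0,0,6.7,21.7,52.7,1,0],
  [0,0,6.7,21.7,52.7,1,0],
  [0,0,6.7,21.7,52.7,1,0],
  [0,0,6.7,21.7,52.7,1,0],
  [0,0,6.7,21.7,52.7,1,0],
  [0,0,6.7,21.7,52.7,1,0],
  [0,0,6.7,21.7,52.7,1,0],
  [0,0,6.7,21.7,52.7,1,0],
  [0,0,6.7,21.7,52.7,1,0],
  [0,0,6.7,21.7,52.7,1,0],
  [0,0,6.7,21.7,52.7,1,0],
  [0,0,6.7,21.7,52.7,1,0],
  [0,0,6.7,21.7,52.7,1,0],
  [0,0,6.7,21.7,52.7,1,0],
  [0,0,0,0,0,0,0],
  [0,0,0,0,0,0,0],
])

```text
clock: 2.35
eef_pos: [537.8, 239.8, 339.1]
eef_rot: [-3.141, 0.0, 2.076]
wrist_force: [-0.7, -0.1, -0.1]
finger_gap: 94.2
finger_force: 0.0
```

```bash
python3 - <<'E'
from h import *
s=manip.read_state(); im=manip.camera("wrist")[:,:,::-1]; cv2.imwrite("pics/w1.png",im)
np.savez("w1.npz",eef_rot=s["eef_rot"],eef_pos=s["eef_pos"])
print(s["clock"],s["eef_pos"],np.degrees(s["eef_rot"]),s["qd"].round(3),s["wrist_force"])
print(project(cam("wrist",s),[[538,240,218],[541,240,60]]))
E
```

```text
2.35 [537.80119929 239.82250162 339.06413483] [-1.79953235e+02  6.13742184e-04  1.18959172e+02] [-0.02  -0.025  0.008 -0.001  0.001  0.001] [-0.71458503 -0.06481695 -0.05393254]
[[323.951584   197.83917157]
 [325.82423254 170.97294137]]
```

View pics/w1.png

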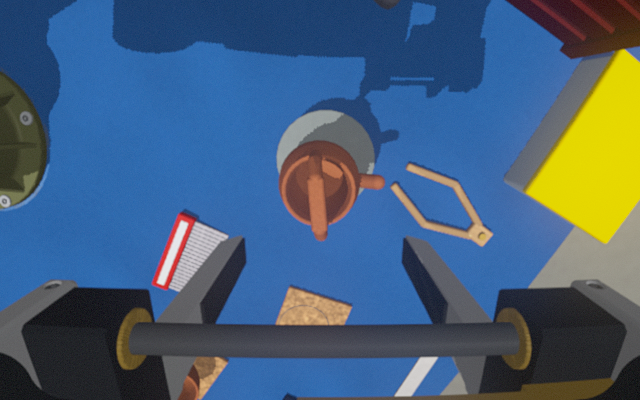

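The wrist view shows the handle running from (316,158) to (321,238), the spout at (372,182), the plate centre near (326,158) and the free mat at the bottom. I'll enlarge the jug and extract it.

```bash
python3 - <<'E'
from h import *
s=np.load("w1.npz");c=cam("wrist",s);im=cv2.imread("pics/w1.png")
cv2.imwrite("pics/w1c.png",cv2.resize(im[100:250,260:400],None,fx=4,fy=4,interpolation=cv2.INTER_CUBIC))
# plate ellipse on z=60
hsv=cv2.cvtColor(im,cv2.COLOR_BGR2HSV)
m=((hsv[:,:,1]<60)&(hsv[:,:,2]>70)).astype(np.uint8);m[:100]=0;m[250:]=0;m[:,:260]=0;m[:,390:]=0
n,l,st,ce=cv2.connectedComponentsWithStats(m);k=1+np.argmax(st[1:,4]);print(st[k])
cn=max(cv2.findContours((l==k).astype(np.uint8),cv2.RETR_EXTERNAL,cv2.CHAIN_APPROX_NONE)[0],key=len)
P=onplane(c,cn[:,0],60)[:,:2]
top=P  # outer pts: circle fit, robust
from scipy.optimize import least_squares
r=least_squares(lambda q:np.hypot(P[:,0]-q[0],P[:,1]-q[1])-70,[541,240],loss="soft_l1",f_scale=1.);print("stand",r.x)
t=((hsv[:,:,0]<13)&(hsv[:,:,1]>100)).astype(np.uint8);t[:100]=0;t[250:]=0;t[:,:260]=0;t[:,390:]=0
for y in range(150,244,6):
    print(y,[int(v) for v in im[y,300:340,2]])
E
```

```text
[ 277  110   97   65 3235]
stand [533.79924966 250.63472894]
150 [103, 102, 105, 106, 103, 101, 103, 101, 105, 99, 97, 97, 97, 86, 91, 90, 92, 93, 93, 99, 104, 103, 99, 104, 104, 102, 106, 104, 104, 103, 106, 104, 104, 105, 102, 103, 104, 106, 104, 102]
156 [104, 98, 99, 110, 120, 134, 158, 176, 170, 123, 101, 110, 117, 111, 111, 107, 110, 109, 104, 100, 98, 103, 120, 127, 126, 123, 127, 125, 125, 119, 114, 118, 114, 110, 110, 111, 107, 111, 110, 105]
162 [172, 161, 145, 132, 132, 125, 120, 117, 124, 130, 136, 137, 138, 138, 132, 120, 114, 117, 115, 117, 109, 131, 182, 190, 188, 188, 188, 187, 178, 162, 141, 114, 94, 87, 94, 100, 111, 116, 120, 125]
168 [123, 129, 127, 128, 126, 126, 122, 123, 124, 132, 134, 136, 138, 139, 137, 134, 133, 128, 125, 120, 110, 118, 158, 185, 189, 186, 188, 185, 188, 187, 189, 188, 188, 188, 188, 190, 190, 187, 172, 135]
174 [127, 126, 126, 128, 122, 126, 126, 126, 126, 131, 138, 141, 146, 150, 151, 149, 147, 143, 138, 125, 119, 109, 110, 124, 126, 123, 126, 145, 168, 177, 184, 185, 186, 185, 185, 186, 186, 186, 188, 188]
180 [125, 128, 128, 126, 122, 12
[... 1390 characters left out ...]
 184, 182, 181, 177, 163, 165, 176, 187, 188, 187, 186, 189, 189, 186, 189, 188, 188, 189, 187, 175, 158, 120, 123, 148, 150, 150, 161, 170, 164, 136, 105, 77, 64, 56]
228 [58, 55, 62, 62, 57, 54, 57, 64, 60, 56, 65, 125, 172, 189, 194, 193, 189, 185, 186, 187, 188, 191, 191, 188, 190, 179, 162, 115, 64, 56, 59, 62, 59, 63, 60, 63, 59, 63, 57, 62]
234 [56, 62, 58, 58, 60, 57, 61, 57, 55, 60, 56, 52, 51, 80, 131, 154, 164, 173, 176, 175, 176, 168, 162, 150, 136, 128, 113, 90, 63, 56, 63, 57, 60, 60, 63, 58, 57, 54, 61, 55]
240 [59, 57, 54, 60, 54, 59, 59, 55, 58, 55, 57, 60, 51, 58, 53, 57, 77, 103, 124, 142, 145, 144, 145, 146, 114, 72, 58, 60, 60, 56, 58, 55, 56, 61, 57, 60, 58, 60, 60, 57]
```

View pics/w1c.png

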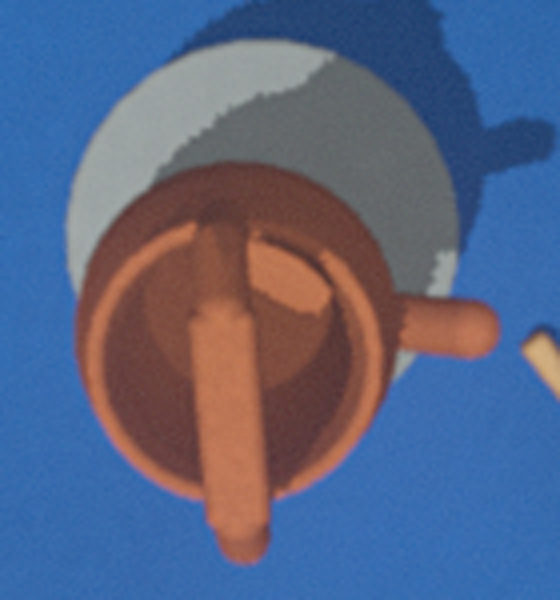

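The crop shows the bar's flat top spanning (315,178) to (319.5,232) in the picture, with the rim behind it and the spout to the right.

```bash
python3 - <<'E'
from h import *
s=np.load("w1.npz");c=cam("wrist",s);im=cv2.imread("pics/w1.png")
r=im[:,:,2].astype(float)
e=[]
for y in range(184,230,2):
    if 217<y<226: continue
    v=r[y,300:340]; m=np.where(v>148)[0]+300; e.append((m.min(),m.max()+0.0,y))
e=np.array(e); mid=np.c_[(e[:,0]+e[:,1])/2,e[:,2]]
k=np.polyfit(mid[:,1],mid[:,0],1)
A=[np.polyval(k,178),178];B=[np.polyval(k,232),232]
P=onplane(c,[A,B],225);d=P[0]-P[1];print("bar ends",P,"len",np.linalg.norm(d),"mid",P.mean(0),"y-dir deg",np.degrees(np.arctan2(d[1],d[0])))
print("width",[np.linalg.norm(np.subtract(*onplane(c,[[a,y],[b+1,y]],225))) for a,b,y in e[::6]])
# mouth rim check at z=165, ellipse extents in image (crop 82..385 x, 160?..500)
print("rim L/R",onplane(c,[[260+85/4,100+345/4],[260+385/4,100+345/4]],165).round(1))
# scene cross-check
cs=cam("scene");print("scene bar proj",project(cs,P).round(1))
# stand circle from hand-read points
Q=onplane(c,[[260+258/4,100+40/4],[260+66/4,100+230/4],[260+458/4,100+225/4],[260+130/4,100+95/4],[260+400/4,100+100/4]],60)
from scipy.optimize import least_squares
q=least_squares(lambda q:np.hypot(Q[:,0]-q[0],Q[:,1]-q[1])-q[2],[541,240,70]);print("stand",q.x,q.fun.round(1))
sp=onplane(c,[[260+497/4,100+330/4]],60+85);print("spout tip",sp)
# mats in scene view: cork mask
for n in("scene","side"):
    im=cv2.imread(f"pics/{n}0.png");h=cv2.cvtColor(im,cv2.COLOR_BGR2HSV)
    m=((h[:,:,0]>9)&(h[:,:,0]<25)&(h[:,:,1]>60)&(h[:,:,2]>110)).astype(np.uint8)
    m=cv2.morphologyEx(m,cv2.MORPH_CLOSE,np.ones((3,3)));x,y=(336,258) if n=="scene" else (306,232)
    l=cv2.connectedComponents(m)[1];cn=cv2.findContours((l==l[y,x]).astype(np.uint8),cv2.RETR_EXTERNAL,cv2.CHAIN_APPROX_NONE)[0][0]
    W=onplane(cam(n),cn[:,0],8)[:,:2].astype(np.float32);print(n,cv2.minAreaRect(W))
E
```

```text
bar ends [[520.09008167 253.64634871 225.        ]
 [550.79098328 210.38476333 225.        ]] len 53.048186867077646 mid [535.44053248 232.01555602 225.        ] y-dir deg 125.36169676076804
width [np.float64(13.830840390639425), np.float64(13.969966982922198), np.float64(14.114605356189598), np.float64(14.368491659743917)]
rim L/R [[496.6 216.5 165. ]
 [569.6 257.1 165. ]]
scene bar proj [[350.8 146.5]
 [351.9 154.7]]
stand [533.74632843 252.16456948  69.34352901] [ 0.6  0.1  0.1 -0.5 -0.4]
spout tip [[600.07173204 274.06241098 145.        ]]
scene ((659.8082275390625, -32.303070068359375), (116.37032318115234, 118.82257843017578), 9.544594764709473)
side ((650.9719848632812, -14.002326965332031), (120.1279067993164, 140.84364318847656), 9.660926818847656)
```

Bar middle is (535.4, 232.0), its measured length is 53 mm against 54 given, and its direction is 125.4°. The spout tip is 77 mm out at 33°, which agrees. The free mat centre is about (660,-32), with the right size. Now I align and descend.

Request:
servo_tool([
  [0,0,6.4,-2.4,-7.8,0,0],
  [0,0,0,0,0,-35,0],
  [0,0,0,0,0,-35,0],
  [0,0,0,0,0,-30,0],
  [0,0,0,0,0,-20,0],
  [0,0,0,0,0,-20,0],
  [0,0,0,0,0,0,0],
  [0,0,0,0,0,0,0],
  [0,0,0,0,0,0,1],
  [0,0,0,0,0,0,1],
  [0,0,0,0,0,0,1],
  [0,0,0,0,0,0,1],
  [0,0,0,0,0,0,1],
  [0,0,0,0,0,0,1],
  [0,0,0,0,0,0,1],
  [0,0,0,0,0,0,1],
], grip_force=35)

```text
clock: 4.4
eef_pos: [535.5, 232.3, 199.4]
eef_rot: [-3.142, 0.0, 2.189]
wrist_force: [-1.6, -0.8, -0.4]
finger_gap: 17.4
finger_force: 0.7
```

Request:
servo_tool([
  [0,0,0,0,0,0,1],
  [0,0,0,0,0,0,1],
  [0,0,0,0,0,0,1],
  [0,0,0,0,0,5,1],
  [0,0,0,0,0,10,1],
  [0,0,0,0,0,15,1],
  [0,0,0,0,0,20,1],
  [0,0,0,0,0,20,1],
  [0,0,0,0,0,20,1],
  [0,0,0,0,0,10,1],
  [0,0,0,0,0,0,1],
  [0,0,0,0,0,0,1],
])

```text
clock: 5.9
eef_pos: [535.4, 232.3, 298.6]
eef_rot: [-3.14, -0.0, 2.189]
wrist_force: [-0.1, 0.3, -5.1]
finger_gap: 15.5
finger_force: 34.8
```

```bash
python3 - <<'E'
from h import *
s=manip.read_state(); print({k:np.round(s[k],3) for k in s})
w=manip.camera("wrist")[:,:,::-1];np.savez("w2.npz",eef_rot=s["eef_rot"],eef_pos=s["eef_pos"]);im=manip.camera("scene")[:,:,::-1]
cv2.imwrite("pics/w2.png",w)
cv2.imwrite("pics/s2.png",np.hstack([cv2.resize(w,(640,400))[:,80:560],cv2.resize(im[80:280,270:430],(320,400))]))
E
```

```text
{'clock': np.float64(5.9), 'joints': array([ 0.347,  0.328,  1.271,  0.   ,  1.544, -0.271]), 'qd': array([-0.001,  0.004,  0.001, -0.   ,  0.001,  0.003]), 'effort': array([ 1.1000e-02, -5.9938e+01, -3.9648e+01,  6.7000e-02,  4.9000e-02,
        1.0000e-03]), 'eef_pos': array([535.363, 232.3  , 298.647]), 'eef_rot': array([-3.14 , -0.   ,  2.189]), 'wrist_force': array([-0.064,  0.285, -5.132]), 'moment': array([ 0.037, -0.104,  0.021]), 'finger_force': np.float64(34.808), 'finger_gap': np.float64(15.506)}
```

View pics/s2.png

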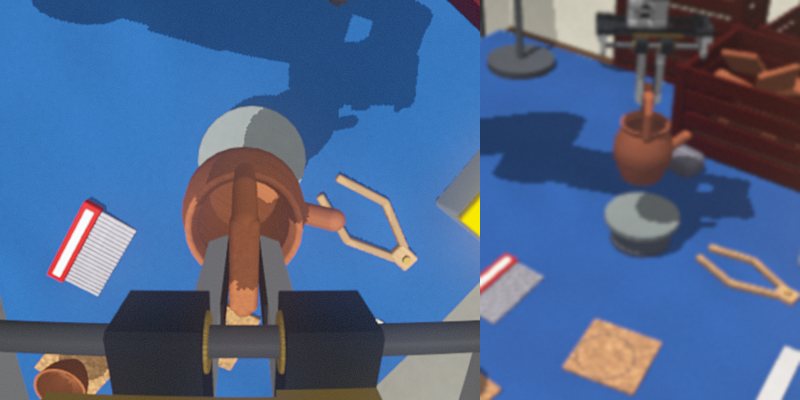

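The jug is lifted clear and upright, gripped at the handle, with the free mat unobstructed in the scene view. I'll cross-check the mat against the earlier wrist picture.

```bash
python3 - <<'E'
from h import *
c=cam("wrist",np.load("w1.npz"))
a=np.radians(9.54);R=np.array([[np.cos(a),-np.sin(a)],[np.sin(a),np.cos(a)]])
C=np.array([[1,1],[1,-1],[-1,-1],[-1,1]])*60@R.T+[659.8,-32.3]
print("pred corners px",project(c,np.c_[C,np.full(4,8)]).round(1))
im=cv2.imread("pics/w1.png");h=cv2.cvtColor(im,cv2.COLOR_BGR2HSV)
m=((h[:,:,0]>9)&(h[:,:,0]<25)&(h[:,:,1]>60)&(h[:,:,2]>110)).astype(np.uint8)
m=cv2.morphologyEx(m,cv2.MORPH_CLOSE,np.ones((3,3)));l,=cv2.connectedComponents(m)[1:];k=l==l[300,315]
ys,xs=np.where(k);W=onplane(c,np.c_[xs,ys],8)
v=np.c_[xs,ys][[xs.argmin(),xs.argmax(),ys.argmin()]];print(v,onplane(c,v,8).round(1),C.round(1))
for n,p in(("side",(306,232)),):
    i=cv2.imread("pics/side0.png");print(project(cam("side"),np.c_[C,np.full(4,8)]).round(1))
E
```

```text
pred corners px [[352.2 308.2]
 [329.7 358.9]
 [269.8 341.5]
 [289.  288.6]]
[[276 323]
 [350 306]
 [290 287]] [[602.5 -58.7   8. ]
 [703.1  38.9   8. ]
 [590.8  20.8   8. ]] [[ 709.    36.8]
 [ 728.9  -81.5]
 [ 610.6 -101.4]
 [ 590.7   16.9]]
[[283.8 232.5]
 [301.2 219. ]
 [325.  228.5]
 [308.2 242.9]]
```

Both views agree on the mat to about 3 mm, so the target is (659,-31). I'll carry the jug there with a ramp and settle.

Request:
servo_tool([
  [0,0,0,2.3,-5,0,1],
  [0,0,0,4.7,-10,0,1],
  [0,0,0,7,-15,0,1],
  [0,0,0,9.6,-20.3,0,1],
  [0,0,0,9.6,-20.3,0,1],
  [0,0,0,9.6,-20.3,0,1],
  [0,0,0,9.6,-20.3,0,1],
  [0,0,0,9.6,-20.3,0,1],
  [0,0,0,9.6,-20.3,0,1],
  [0,0,0,9.6,-20.3,0,1],
  [0,0,0,9.6,-20.3,0,1],
  [0,0,0,9.6,-20.3,0,1],
  [0,0,0,9.6,-20.3,0,1],
  [0,0,0,7,-15,0,1],
  [0,0,0,4.7,-10,0,1],
  [0,0,0,2.3,-5,0,1],
  [0,0,0,0,0,-15,1],
  [0,0,0,0,0,-30,1],
  [0,0,0,0,0,-30,1],
  [0,0,0,0,0,-15,1],
])

```text
clock: 8.5
eef_pos: [658.7, -30.0, 207.0]
eef_rot: [-3.139, -0.002, 2.189]
wrist_force: [-0.9, 0.5, -4.3]
finger_gap: 15.7
finger_force: 34.8
```

Request:
servo_tool([
  [0,0,0,0,0,-10,1],
  [0,0,0,0,0,-10,1],
  [0,0,0,0,0,-10,1],
  [0,0,0,0,0,-10,1],
  [0,0,0,0,0,0,1],
  [0,0,0,0,0,0,1],
])

```text
clock: 9.25
eef_pos: [659.7, -30.7, 169.9]
eef_rot: [3.141, 0.0, 2.189]
wrist_force: [0.5, -0.0, -4.1]
finger_gap: 15.6
finger_force: 34.8
```

```bash
python3 - <<'E'
from h import *
s=manip.read_state(); print(s["eef_pos"],s["eef_rot"],s["wrist_force"])
a=manip.camera("scene")[:,:,::-1];b=manip.camera("side")[:,:,::-1]
cv2.imwrite("pics/s3.png",np.hstack([cv2.resize(a[150:300,260:410],(400,400)),cv2.resize(b[150:270,245:365],(400,400))]))
E
```

```text
[659.7363439  -30.66325965 169.86447462] [3.14113499e+00 4.06936771e-04 2.18862962e+00] [ 0.50522012 -0.02866999 -4.13574936]
```

View pics/s3.png

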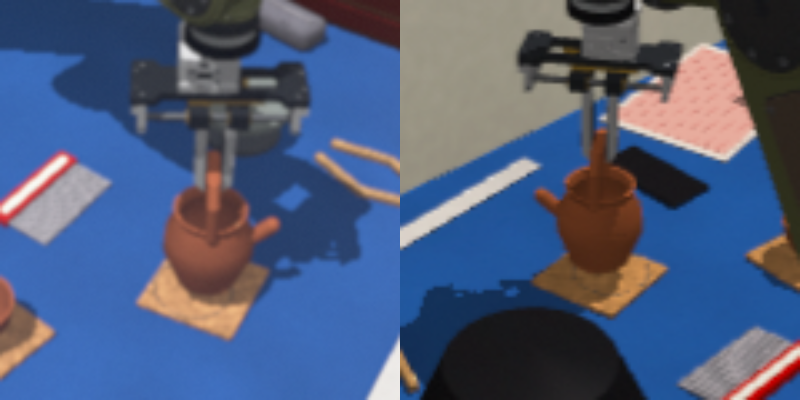

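Both views show the jug upright over the middle of the free mat, about 22 mm above it. I'll lower it slowly.

Request:
servo_tool([
  [0,0,0,0,0,-6,1],
  [0,0,0,0,0,-6,1],
  [0,0,0,0,0,-4,1],
  [0,0,0,0,0,-2,1],
  [0,0,0,0,0,-1,1],
  [0,0,0,0,0,-1,1],
  [0,0,0,0,0,-0.8,1],
  [0,0,0,0,0,-0.7,1],
  [0,0,0,0,0,0,1],
  [0,0,0,0,0,0,1],
])

```text
clock: 10.6
eef_pos: [659.6, -30.7, 148.0]
eef_rot: [3.142, 0.0, 2.189]
wrist_force: [0.5, -0.2, -3.8]
finger_gap: 15.5
finger_force: 34.8
```

Request:
servo_tool([
  [0,0,0,0,0,-0.7,1],
  [0,0,0,0,0,0,1],
  [0,0,0,0,0,-0.5,1],
  [0,0,0,0,0,0,1],
  [0,0,0,0,0,0,1],
])

```text
clock: 11.22
eef_pos: [659.8, -30.7, 147.4]
eef_rot: [3.141, 0.001, 2.189]
wrist_force: [-1.9, -0.6, 5.7]
finger_gap: 15.9
finger_force: 34.8
```

The force rose from -4 to +5.7 N, so the foot is on the mat. I'll open, then rise straight up.

Request:
servo_tool([
  [0,0,0,0,0,0,0.7],
  [0,0,0,0,0,0,0.5],
  [0,0,0,0,0,0,0.3],
  [0,0,0,0,0,0,0],
  [0,0,0,0,0,0,0],
  [0,0,0,0,0,0,0],
  [0,0,0,0,0,0,0],
  [0,0,0,0,0,10,0],
  [0,0,0,0,0,20,0],
  [0,0,0,0,0,30,0],
  [0,0,0,0,0,30,0],
  [0,0,0,0,0,30,0],
  [0,0,0,0,0,20,0],
  [0,0,0,0,0,0,0],
  [0,0,0,0,0,0,0],
])

```text
clock: 13.1
eef_pos: [659.3, -30.6, 285.8]
eef_rot: [-3.141, -0.001, 2.189]
wrist_force: [-0.8, -0.3, 0.5]
finger_gap: 93.9
finger_force: 0.0
```

```bash
python3 - <<'E'
from h import *
s=manip.read_state(); print(s["eef_pos"],s["finger_gap"],s["wrist_force"])
a=manip.camera("scene")[:,:,::-1];b=manip.camera("wrist")[:,:,::-1]
cv2.imwrite("pics/s4.png",np.hstack([cv2.resize(a[180:300,240:420],(400,400)),cv2.resize(b[60:310,190:440],(400,400))]))
E
```

```text
[659.34004761 -30.64184677 285.84600545] 93.92058864300175 [-0.83719551 -0.26735473  0.49879645]
```

View pics/s4.png

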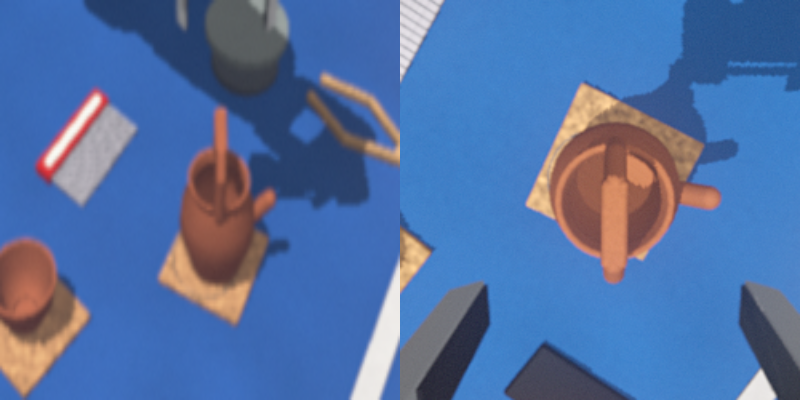

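The jug stands upright and released on the free mat. The mat's corners are visible in the wrist view, so I'll check the centring with them and sign off if it is good.

```bash
python3 - <<'E'
from h import *
s=manip.read_state();c=cam("wrist",s)
P=onplane(c,[[304.4,111.9],[269.4,189.4],[379.4,150.6]],8);m=(P[1]+P[2])/2
print(P.round(1),np.linalg.norm(P[1]-P[2]),np.linalg.norm(P[0]-P[1]),np.linalg.norm(P[0]-P[2]),"mat centre",m)
B=onplane(c,[[190+215*.625,60+180*.625],[190+213*.625,60+268*.625]],173);print("bar",B.round(1),B.mean(0))
d=np.linalg.norm((m-B.mean(0))[:2]);print(d)
if d<15: print(manip.sign_off())
E
```

```text
[[590.9  19.6   8. ]
 [611.1 -98.9   8. ]
 [706.2  37.4   8. ]] 166.2217759811431 120.17118814409143 116.72858703265115 mat centre [658.65089513 -30.76500853   8.        ]
bar [[644.5  -9.  173. ]
 [674.3 -52.8 173. ]] [659.39626503 -30.92926529 173.        ]
0.7632539429288467
the job is handed in; nothing more can be done
None
```

The jug stands upright and released on the free cork mat, about 1 mm from the mat's centre by my camera measurement. The job is handed in, but the sign-off call gave no verdict.

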